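# Clip the sample plate into the bench mixer

## Task

Put the blue four-cup plate on the small bench mixer: take it by its upright grip, slide its two ears down between the mixer's spring clips and press until it snaps home and sits flat in the bracket, then let go. Leave the white plate where it lies.

Things in the scene. Friction and masses are not known exactly. Their poses are not given: they have to be found in the camera images.
- blue_grip (a point): Blue plate lying flat: 70 x 80 x 6 mm (x, y, z), four round cups 6 mm high on it; two ears 20 mm wide (x), 6 mm thick, reach to y = +-72 mm. Its upright blue grip, 14 mm thick (x), 32 mm long (y), tops out 54 mm above the underside: pinch it across x. This point: on the grip's centre line, 34 mm above the plate's underside; z up. About 0.1 kg. Fits either way round.
- white_grip (a point): White plate of the same shape and size, with black ribbed rubber pads in place of the cups: to be left where it lies. This point: on its upright white grip, 34 mm above its underside; axes as on the blue plate.
- seat (a point): Middle of the clip bracket on the mixer, level with the two seats (62 mm above the table) on which the ears' undersides rest when home; the blue grip's point then stands 34 mm above this one. y runs from slot to slot, x to the mixer's back, z up. Slots at y = +-55 mm, 10 mm thick (y), open upward; the plate's body goes between them with 10 mm play either way.
- mixer: Bench mixer, fixed: white housing 124 x 180 x 41 mm (x, y, z), black knob on its front (-x); origin under its middle. Each slot has two steel spring clips, flared to 50 mm (x) at 40 mm above the seat, narrowing to 16 mm at 10 mm above it; they guide an ear from 12 mm off, yield, and snap back over it. The push takes 5 to 12 N; the plate's weight alone will not do.
Not all that is in view belongs to the job. Of the things shaped like the part that bears blue_grip, the blue one is meant.

How it is judged:
By the outcome, as a careful person would: the job done as asked, in the order asked, and still so for the second after the job is handed in, with the robot touching nothing.
It also fails if it takes over 35 s, if anything falls off the work surface, if the arm or the gripper's body presses on something with over 40 N, if the wrist force passes 120 N, or if a joint passes its speed limit or range.

## Robot

A 6-joint arm with a two-finger parallel gripper is mounted at the origin on a cart in front of the work surface, level with it; the furniture and walls round the work are solid. World frame = base frame: x ahead of the robot, y to its left, z up, the work surface at z = 0. Lengths are in m, angles in rad, forces in N, time in s.
With the tool pointing down it reaches from about 0.35 to 0.775 m from the base axis. Payload 7.3 kg.
Tool frame: the origin (TCP) lies on the centre line of the jaws, within the pads' length; the fingertips stand 17 mm ahead of it and the grasp point (between the pads) lies 2 mm behind it (robot.tip_extent is the distance from the TCP to the fingertips, in m); z points along the fingers, y is the line along which they close (so a half turn about z gives the same grasp; the last joint's range is limited). The gripper opens to 92 mm and grips with 3 to 60 N. Pads are 19 mm wide; open, the fingers measure 130 mm over their backs; the gripper's body (75 mm by 190 mm) begins 47 mm behind the grasp point.
Start: joints at [-1.319, 0.342, 1.524, -0, 1.275, -0.146], TCP at [0.203, -0.484, 0.244] pointing down, gripper open.
Joint ranges: [-2.53, 2.53], [-0.77, 2.02], [0.04, 2.7], [-1, 4.14], [0.28, 2.66], [-3.11, 3.11]. Speed limits (rad/s): [2.57, 2.57, 3.14, 3.14, 3.14, 3.14].

## Interface

Orientations are given as [roll, pitch, yaw] about the fixed x, y, z axes, in that order (R = Rz(yaw) Ry(pitch) Rx(roll)).
In Python, from cell import robot gives the robot as it stands.
- The arm moves only by the tool step_arm, never from a script. Its argument "motion" is a list of rows, each a list of 2 entries, a list of its own where there are three numbers: the shift along the tool's x, y, z in units of 60 mm (1.0 is 60 mm), then the turn about the tool's z in rad. In form: [[[x, y, z], spin], ...]. A call has 1 to 10 rows; each row is the pose to reach, as a shift and turn from the pose commanded when the call began, along the tool's axes at that moment; what a row does not reach only later rows make up. A row lasts 1/8 s, in which the tool goes at most 62.5 mm and 10.7 degrees, less where a joint would pass 70% of its speed; a pose out of reach is approached as far as the arm can. A call with a gripper value outside its range is refused whole. "hand" is the closure in counts, from 0 (fully open) to 255 (shut), set as the call begins (left out, the last holds). The fingers move at their own pace and stop on an object; "squeeze" is the grip in N (left out, the last holds). Time passes only in rows, so rows that repeat a pose let the fingers close. It gives the time, the measured TCP pose, the force, the opening and the grip force at its end, in the units of the state.
- robot.observe(): the state, without advancing time (a new reading comes with each control period).
- robot.read_camera(name): name is "side" or "top"; returns a dict with "pixels" (384x512x3 uint8, red, green, blue), "intrinsics" (3x3 intrinsics, pixels), "k1" (the pictures are not rectified: a ray, as slopes to the right and down, at radius r is drawn at 1 + k1 r^2 times it, then the intrinsics apply), "xyz" and "rotation" of the camera in the world. Camera axes: x right, y up, looking along -z (the intrinsics and any distortion apply to the point x, -y, -z); pixel columns grow to the right and rows downward; lengths in m; the calibration is good to about 2 mm. A picture is of the moment at which its call begins. There is no depth.
- robot.hand_in(): hands the job in; it is judged then, once.
The state is a dict: "time": time; "qpos": joint angles; "qvel": joint speeds; "joint_efforts": joint torques, N m; "tool_pos": TCP position; "tool_rot": TCP orientation; "contact_force": force on the tool from outside, world axes, zero at the start; "torque": the same for the moment, N m; "opening": finger opening in m; "grip_force": force on a finger pad.
Only numpy, scipy, OpenCV 4.12 (cv2) and the standard library are available. Lean on these libraries where they do the work, as an engineer would, in place of code of your own. Each camera call takes 0.05 s, during which the arm holds its last target. There are 200 camera calls.

## Working session

There is one attempt and no reset: what is moved stays moved. The work goes in short steps, Python scripts to look and compute and a tool call to move; the robot and the scene stay as the last step left them, time stands still between calls to the robot, and variables do not carry over. Pictures are saved under pics/ and viewed, at most 10 in all, crops included, and the job is handed in when it is done.

Besides the shell and the picture viewer there is one more tool, called after "Call:" as a command line: name --argument value ..., lists and objects as JSON in quotes. step_arm: Moves the arm, as the interface text tells. Its arguments: {"type":"object","properties":{"motion":{"type":"array"},"hand":{"type":"number"},"squeeze":{"type":"number"}},"required":["motion"]}

```bash
mkdir -p pics
cat > h.py <<'E'
import numpy as np,cv2
from cell import robot
def snap(n,f):
    c=robot.read_camera(n); np.savez(f'pics/{f}.npz',**{k:np.array(v) for k,v in c.items()})
    cv2.imwrite(f'pics/{f}.png',c['pixels'][:,:,::-1]); return c
def load(f): return dict(np.load(f'pics/{f}.npz'))
def ray(c,u,v):
    K=c['intrinsics']; d=np.array([float(c['k1']),0,0,0,0.])
    p=cv2.undistortPoints(np.array([[[u,v]]],float),K,d)[0,0]
    return np.array(c['rotation'])@np.array([p[0],-p[1],-1])
def at(c,u,v,z):
    r=ray(c,u,v); o=np.array(c['xyz']); return o+r*(z-o[2])/r[2]
def proj(c,P):
    q=(np.array(P)-c['xyz'])@np.array(c['rotation']); q=q*[1,-1,-1]
    return cv2.projectPoints(q.reshape(-1,1,3),np.zeros(3),np.zeros(3),c['intrinsics'],np.array([float(c['k1']),0,0,0,0.]))[0][:,0]
E
python3 - <<'E'
from h import *
for n in('top','side'):
    c=snap(n,n+'0'); print(c['xyz'],c['rotation'],c['k1'],c['intrinsics'])
a=cv2.imread('pics/top0.png');b=cv2.imread('pics/side0.png')
s=robot.observe();print(s['tool_pos'],s['tool_rot'],s['time'])
E
```

```text
[-0.4738858   0.01607332  1.44273378] [ 0.61367031  0.00349448 -1.49792755] 0.03263676296120376 [[490.43892196   0.         258.98196888]
 [  0.         490.43892196 198.19771212]
 [  0.           0.           1.        ]]
[-0.10429513  0.94236566  0.92618961] [ 0.89404115 -0.02296096 -2.50537501] -0.056792750469304036 [[395.09798543   0.         252.79090526]
 [  0.         395.09798543 186.69751028]
 [  0.           0.           1.        ]]
[ 0.20329275 -0.48366661  0.24310927] [-3.14020601e+00 -1.74565858e-04  3.97786501e-01] 0.1
```

View pics/top0.png

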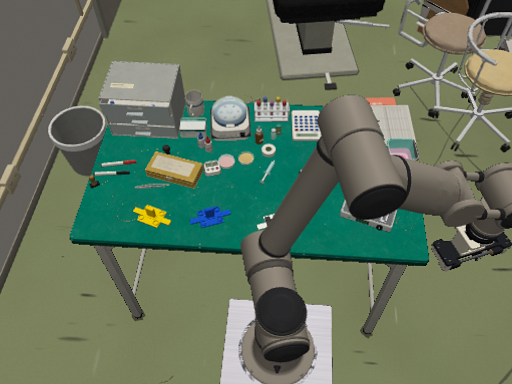

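View pics/side0.png

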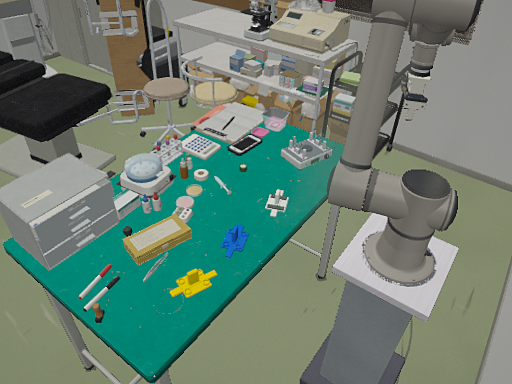

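Plates of the same shape: yellow top (152,215)/side (193,283), blue top (210,216)/side (236,239), white side (278,203). The blue one is the one asked for. The mixer is at side (306,150) and partly hidden by the arm at top (370,210). I'll enlarge to confirm.

```bash
sed -i "s/^def load.*/from scipy.spatial.transform import Rotation as Ro\ndef load(f):\n    c=dict(np.load(f'pics\/{f}.npz')); c['rotation']=Ro.from_euler('xyz',c['rotation']).as_matrix(); return c/" h.py
python3 - <<'E'
from h import *
t=cv2.imread('pics/top0.png');s=cv2.imread('pics/side0.png')
z=lambda i,x,y,w,h,k:cv2.resize(i[y:y+h,x:x+w],None,fx=k,fy=k,interpolation=cv2.INTER_CUBIC)
o=np.vstack([np.hstack([z(t,185,195,50,37,8),z(s,215,220,50,37,8)]),np.hstack([z(s,275,130,60,44,20/3),z(t,335,180,60,44,20/3)])])
print(o.shape);cv2.imwrite('pics/crop1.png',o)
T,S=load('top0'),load('side0')
print(at(T,210,216,.03),at(S,236,238,.03),at(S,306,150,.05),at(S,278,203,.02))
E
```

```text
(589, 800, 3)
[0.43178717 0.25587717 0.03      ] [0.43167501 0.27027079 0.03      ] [ 0.49914795 -0.26982639  0.05      ] [0.42601341 0.04117931 0.02      ]
```

View pics/crop1.png

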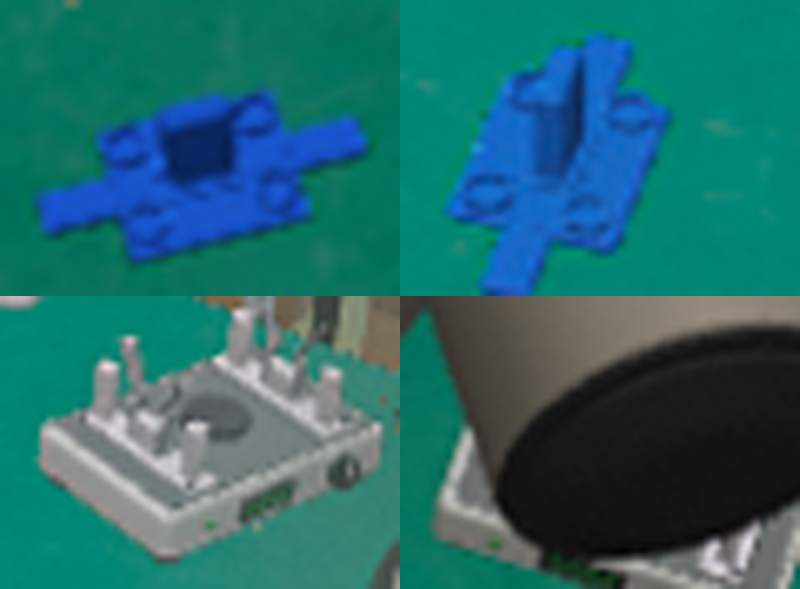

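Blue plate confirmed: four cups, upright grip. The mixer's knob face points toward the robot.

Run:
```python
from h import *
T,S=load('top0'),load('side0')
a,b=at(T,190.1,221.7,.006),at(T,230.4,211.7,.006)
print('ears',a,b,(a+b)/2,np.linalg.norm(a-b),np.degrees(np.arctan2(*(a-b)[1::-1])))
print('grip',at(T,209.5,208.5,.054),at(S,234.6,229.4,.054))
A,B,C=[at(S,*p,.041) for p in((281,150.1),(300.8,162.85),(332.3,149.3))]
print(A,B,C,np.linalg.norm(A-B),np.linalg.norm(B-C),(A+C)/2,np.degrees(np.arctan2(*(B-C)[1::-1])))
```

```text
ears [0.41893139 0.32565704 0.006     ] [0.47012238 0.19076708 0.006     ] [0.44452689 0.25821206 0.006     ] 0.14427688303496344 110.78184466375028
grip [0.44660762 0.25748473 0.054     ] [0.44355344 0.26209251 0.054     ]
[ 0.58501821 -0.21784266  0.041     ] [ 0.47513838 -0.19084932  0.041     ] [ 0.42287154 -0.35481667  0.041     ] 0.11314688814385841 0.1720962300009069 [ 0.50394488 -0.28632966  0.041     ] 72.31960837173172
```

```bash
cat >> h.py <<'E'
def go(P,yaw_deg):
    s=robot.observe(); R=Ro.from_euler('xyz',s['tool_rot']).as_matrix()
    y=np.arctan2(R[1,0],R[0,0]); d=(np.radians(yaw_deg)-y+np.pi)%(2*np.pi)-np.pi
    print(np.round(R.T@(np.array(P)-s['tool_pos'])/.06,3),'spin',round(-d,4),'rot',np.round(s['tool_rot'],4),'t',s['time'])
E
python3 -c "
from h import *
go((.44,-.12,.22),110.8);go((.445,.2585,.16),110.8)"
```

```text
[ 5.985 -4.059  0.392] spin -1.536 rot [-3.1402e+00 -2.0000e-04  3.9780e-01] t 0.1
[ 8.505 -9.841  1.4  ] spin -1.536 rot [-3.1402e+00 -2.0000e-04  3.9780e-01] t 0.1
```

Call:
step_arm --motion '[[[0.8, -0.5, 0], -0.15], [[1.6, -1.05, 0], -0.3], [[2.4, -1.6, 0], -0.45], [[3.2, -2.2, 0], -0.6], [[4.0, -2.75, 0.1], -0.75], [[4.8, -3.3, 0.2], -0.9], [[5.6, -3.8, 0.3], -1.05], [[5.98, -4.06, 0.39], -1.2], [[6.3, -4.8, 0.4], -1.36], [[6.6, -5.5, 0.4], -1.536]]' --hand 0 --squeeze 30

```text
time: 1.35
tool_pos: [0.4404, -0.0249, 0.2192]
tool_rot: [-3.141, -0.001, 1.939]
contact_force: [1.0, 0.2, 0.0]
opening: 0.0921
grip_force: 0.0
```

```bash
python3 -c "
from h import *
s=robot.observe();print(s['tool_pos'],s['qpos'])
go((.445,.2585,.16),110.8)"
```

```text
[ 0.44038268 -0.02486355  0.21920754] [-2.30514941e-01  2.13298507e-01  1.77778971e+00  4.45782402e-05
  1.15160083e+00 -5.98964566e-01]
[4.377 1.774 0.988] spin 0.0054 rot [-3.1407e+00 -7.0000e-04  1.9392e+00] t 1.35
```

Call:
step_arm --motion '[[[0.87, 0.35, 0.1], 0], [[1.75, 0.7, 0.2], 0], [[2.6, 1.05, 0.4], 0], [[3.5, 1.4, 0.6], 0], [[4.2, 1.7, 0.8], 0], [[4.377, 1.774, 0.988], 0.005], [[4.377, 1.774, 0.988], 0.005]]'

```text
time: 2.22
tool_pos: [0.4461, 0.2568, 0.1592]
tool_rot: [-3.139, 0.0, 1.93]
contact_force: [0.3, 0.9, -0.4]
opening: 0.092
grip_force: 0.0
```

Run:
```python
from h import *
snap('top','top1');snap('side','side1')
t=cv2.imread('pics/top1.png');s=cv2.imread('pics/side1.png')
z=lambda i,x,y,w,h,k:cv2.resize(i[y:y+h,x:x+w],None,fx=k,fy=k,interpolation=cv2.INTER_CUBIC)
o=np.vstack([np.hstack([z(t,175,180,70,50,40/7),z(s,200,200,70,50,40/7)]),np.hstack([z(s,275,130,60,44,20/3),z(t,335,180,80,59,5)[:293]])]) if 0 else None
a=np.hstack([z(t,175,180,70,50,5.5),z(s,200,200,70,50,5.5)]);b=np.hstack([z(s,276,128,60,45,6.4166666),z(t,335,175,70,52,5.5)[:289]])
b=b[:, :a.shape[1]] if b.shape[1]>=a.shape[1] else cv2.copyMakeBorder(b,0,0,0,a.shape[1]-b.shape[1],cv2.BORDER_CONSTANT)
o=np.vstack([a,b]);print(a.shape,o.shape);cv2.imwrite('pics/crop2.png',o)
print(proj(load('side1'),[.445,.2585,.054]),proj(load('top1'),[.445,.2585,.054]))
go((.445,.2585,.032),110.8)
```

```text
Traceback (most recent call last):
ValueError: all the input array dimensions except for the concatenation axis must match exactly, but along dimension 0, the array at index 0 has size 289 and the array at index 1 has size 286
```

Run:
```python
from h import *
t=cv2.imread('pics/top1.png');s=cv2.imread('pics/side1.png')
z=lambda i,x,y:cv2.resize(i[y:y+52,x:x+72],(396,286),interpolation=cv2.INTER_CUBIC)
cv2.imwrite('pics/crop2.png',np.vstack([np.hstack([z(t,175,180),z(s,200,200)]),np.hstack([z(s,270,125),z(t,335,175)])]))
print(proj(load('side1'),[.445,.2585,.054]),proj(load('top1'),[.445,.2585,.054]))
go((.445,.2585,.032),110.8)
```

```text
[[234.95478464 228.55050364]] [[209.14265453 208.87263896]]
[ 0.054 -0.013  2.141] spin -0.0057 rot [-3.1409e+00  5.0000e-04  1.9281e+00] t 2.325
```

View pics/crop2.png

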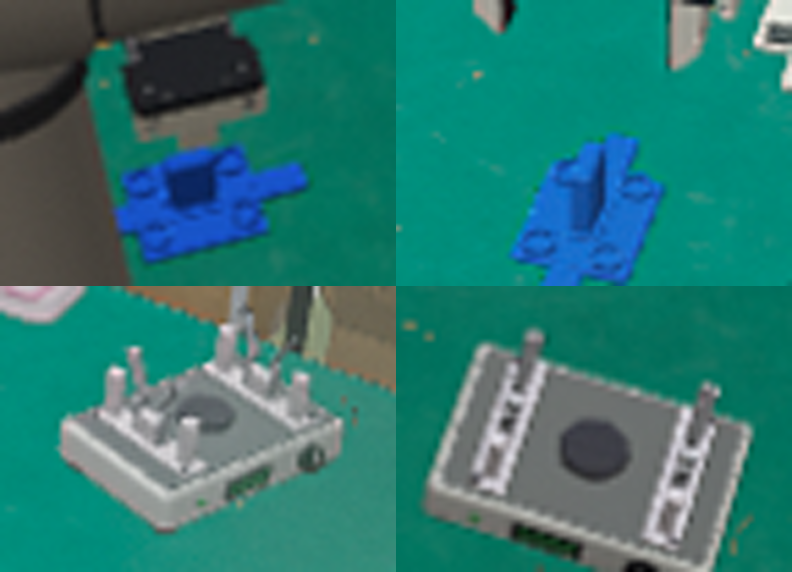

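Call:
step_arm --motion '[[[0.05, -0.01, 0.5], 0], [[0.05, -0.01, 1.0], 0], [[0.05, -0.01, 1.4], -0.006], [[0.05, -0.01, 1.8], -0.006], [[0.05, -0.01, 2.0], -0.006], [[0.05, -0.01, 2.14], -0.006], [[0.05, -0.01, 2.14], -0.006], [[0.05, -0.01, 2.14], -0.006]]'

```text
time: 3.32
tool_pos: [0.4458, 0.2596, 0.0327]
tool_rot: [3.14, 0.0, 1.935]
contact_force: [0.3, -0.2, 0.1]
opening: 0.0917
grip_force: 0.0
```

Call:
step_arm --motion '[[[0, 0, 0], 0], [[0, 0, 0], 0], [[0, 0, 0], 0], [[0, 0, 0], 0], [[0, 0, 0], 0], [[0, 0, 0], 0], [[0, 0, 0], 0], [[0, 0, 0], 0]]' --hand 255 --squeeze 40

```text
time: 4.32
tool_pos: [0.4453, 0.2595, 0.032]
tool_rot: [-3.142, 0.0, 1.935]
contact_force: [0.1, -0.5, 0.9]
opening: 0.0159
grip_force: 0.0
```

Run:
```python
from h import *
T=load('top1')
q=[at(T,*p,.041) for p in((349.9,185.7),(399.4,201.2),(391.7,225.7),(340.8,212.5))]
for p in q:print(p[:2])
for i in range(4):print(np.linalg.norm(q[i]-q[i-1]))
f=lambda d:np.degrees(np.arctan2(d[1],d[0]))
print(np.mean(q,0),f(q[0]-q[1]),f(q[3]-q[2]),f(q[0]-q[3]),f(q[1]-q[2]),at(T,335+199/5.5,175+164/5.5,.043))
```

```text
[ 0.58741343 -0.22542958]
[ 0.53207301 -0.3937937 ]
[ 0.42936603 -0.35906385]
[ 0.47053103 -0.19064958]
0.12194729535446247
0.1772259530765319
0.10841995020834798
0.17337220447129736
[ 0.50484587 -0.29223418  0.041     ] 71.80457280891345 76.26467400481788 -16.571113615407903 -18.68271182889329 [ 0.50848241 -0.29531792  0.043     ]
```

Call:
step_arm --motion '[[[0, 0, 0], 0], [[0, 0, 0], 0], [[0, 0, 0], 0]]'

```text
time: 4.7
tool_pos: [0.4454, 0.2595, 0.032]
tool_rot: [3.141, 0.0, 1.935]
contact_force: [0.2, -0.1, -0.1]
opening: 0.0136
grip_force: 40.0
```

Run:
```python
from h import *
for n,s,x,y,w,h in(('side1','s',274,130,52,48),('top1','t',338,180,66,52)):
    i=cv2.imread(f'pics/{n}.png'); cv2.imwrite(f'pics/big_{s}.png',cv2.resize(i[y:y+h,x:x+w],None,fx=12,fy=11,interpolation=cv2.INTER_CUBIC))
```

```text
(no output)
```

View pics/big_s.png

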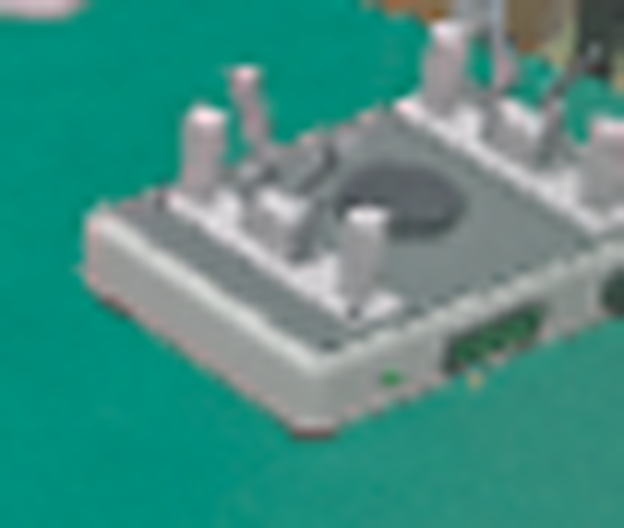

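View pics/big_t.png

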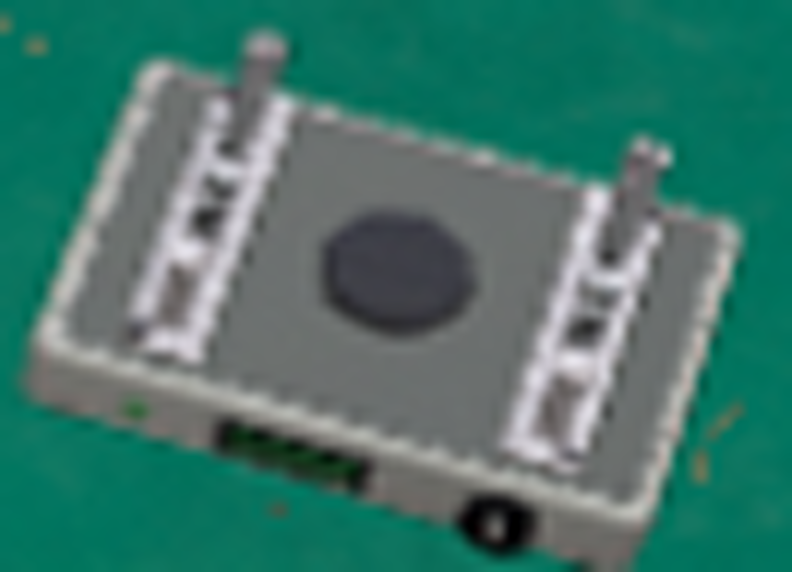

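Run:
```python
from h import *
T,S=load('top1'),load('side1')
t=lambda u,v:(338+u/12,180+v/11); s=lambda u,v:(274+u/12,130+v/11)
a=np.radians(-18);X=np.array([np.cos(a),np.sin(a)]);Y=np.array([-X[1],X[0]])
C=at(T,*t(398,278),.043)[:2]
def loc(n,p,z):
    q=at(*p,z)[:2]; d=q-C; print(n,z,np.round(q,4),'local mm',np.round([d@X*1e3,d@Y*1e3],1))
print(C)
for p in((158,62),(740,225),(640,515),(38,345)): loc('Tcorner',(T,*t(*p)),.041)
for p in((213,228),(584,333)): loc('Trail',(T,*t(*p)),.045)
loc('Tdisc',(T,*t(398,272)),.042)
for p in((266,42),(650,150)):
  for z in(.08,.102): loc('Tpost',(T,*t(*p)),z)
for p in((95,215),(322,358)): loc('Scorner',(S,*s(*p)),.041)
loc('Sdisc',(S,*s(400,200)),.042)
for p in((205,112),(365,212),(247,72),(445,28)):
  for z in(.08,.102): loc('Spost%s'%(p,),(S,*s(*p)),z)
go((.445,.2585,.2),110.8)
```

```text
[ 0.50656786 -0.29515512]
Tcorner 0.041 [ 0.588  -0.2299] local mm [57.3 87.2]
Tcorner 0.041 [ 0.5353 -0.395 ] local mm [ 58.2 -86.1]
Tcorner 0.041 [ 0.4248 -0.3575] local mm [-58.5 -84.5]
Tcorner 0.041 [ 0.4753 -0.192 ] local mm [-61.6  88.4]
Trail 0.045 [ 0.5206 -0.2427] local mm [-2.8 54.2]
Trail 0.045 [ 0.4881 -0.3461] local mm [ -1.9 -54.1]
Tdisc 0.042 [ 0.5096 -0.2955] local mm [3.  0.6]
Tpost 0.08 [ 0.5685 -0.2543] local mm [46.3 58. ]
Tpost 0.102 [ 0.5517 -0.25  ] local mm [28.9 56.9]
Tpost 0.08 [ 0.534  -0.3608] local mm [ 46.4 -53.9]
Tpost 0.102 [ 0.5178 -0.3547] local mm [ 29.1 -53.2]
Scorner 0.041 [ 0.5843 -0.2236] local mm [51.8 92.1]
Scorner 0.041 [ 0.4761 -0.1927] local mm [-60.6  88. ]
Sdisc 0.042 [ 0.5072 -0.2961] local mm [ 0.9 -0.7]
Spost(205, 112) 0.08 [ 0.5624 -0.2528] local mm [40.1 57.5]
Spost(205, 112) 0.102 [ 0.5451 -0.2217] local mm [14.  81.7]
Spost(365, 212) 0.08 [ 0.486  -0.2289] local mm [-40.   56.7]
Spost(365, 212) 0.102 [ 0.4706 -0.1984] local mm [-64.1  80.9]
Spost(247, 72) 0.08 [ 0.5661 -0.2856] local mm [53.6 27.5]
Spost(247, 72) 0.102 [ 0.5487 -0.2536] local mm [27.2 52.5]
Spost(445, 28) 0.08 [ 0.5289 -0.3561] local mm [ 40. -51.]
Spost(445, 28) 0.102 [ 0.5124 -0.3223] local mm [ 13.9 -24. ]
[-0.014 -0.011 -2.8  ] spin 0.001 rot [3.1414e+00 1.0000e-04 1.9348e+00] t 4.7
```

Call:
step_arm --motion '[[[0, 0, -0.3], 0], [[0, 0, -0.9], 0], [[0, 0, -1.7], 0], [[0, 0, -2.5], 0], [[0, 0, -2.8], 0], [[0, 0, -2.8], 0]]'

```text
time: 5.45
tool_pos: [0.4457, 0.2597, 0.2012]
tool_rot: [3.139, 0.0, 1.935]
contact_force: [0.1, 0.0, -1.3]
opening: 0.0139
grip_force: 40.0
```

```bash
python3 -c "
from h import *
go((.5065,-.2945,.2),72)"
```

```text
[-8.993 -2.342  0.013] spin 0.6782 rot [3.1388 0.     1.9349] t 5.45
```

Call:
step_arm --motion '[[[-0.5, -0.13, 0], 0.04], [[-1.3, -0.34, 0], 0.1], [[-2.2, -0.57, 0], 0.17], [[-3.1, -0.8, 0], 0.24], [[-4.0, -1.04, 0], 0.31], [[-4.9, -1.28, 0], 0.38], [[-5.8, -1.51, 0], 0.45], [[-6.7, -1.74, 0], 0.52], [[-7.5, -1.95, 0], 0.59], [[-8.2, -2.13, 0], 0.65]]'

```text
time: 6.7
tool_pos: [0.5002, -0.2473, 0.198]
tool_rot: [-3.138, -0.001, 1.282]
contact_force: [0.2, -0.3, -1.2]
opening: 0.0134
grip_force: 40.0
```

```bash
python3 -c "
from h import *
go((.5065,-.2945,.15),72)"
```

```text
[-0.725  0.327  0.798] spin 0.0252 rot [-3.1385e+00 -1.0000e-03  1.2818e+00] t 6.7
```

Call:
step_arm --motion '[[[-0.4, 0.18, 0], 0.015], [[-0.725, 0.33, 0.2], 0.025], [[-0.725, 0.33, 0.5], 0.025], [[-0.725, 0.33, 0.8], 0.025], [[-0.725, 0.33, 0.8], 0.025], [[-0.725, 0.33, 0.8], 0.025]]'

```text
time: 7.45
tool_pos: [0.5078, -0.2929, 0.1518]
tool_rot: [-3.141, -0.0, 1.26]
contact_force: [1.2, -0.6, -1.8]
opening: 0.0137
grip_force: 40.0
```

Run:
```python
from h import *
snap('top','top2');snap('side','side2')
i=[cv2.resize(cv2.imread(f'pics/{n}.png')[y:y+66,x:x+66],(396,396),interpolation=cv2.INTER_CUBIC) for n,x,y in(('side2',270,112),('top2',338,165))]
cv2.imwrite('pics/crop3.png',np.hstack(i))
s=robot.observe();P=np.array(s['tool_pos']);R=Ro.from_euler('xyz',s['tool_rot']).as_matrix()
# ear tip top centres if plate centred in hand: underside 32mm below TCP
for e in(.072,-.072):
    Q=P+R@np.array([e,0,.026]); print(Q,(proj(load('side2'),Q)-[270,112])*6,(proj(load('top2'),Q)-[338,165])*6+[396,0])
go((.5065,-.2945,.15),72)
```

```text
[ 0.53012303 -0.22457306  0.12653469] [[151.61512159 142.65990618]] [[492.06053206 114.8579958 ]]
[ 0.48609922 -0.3616785   0.12659403] [[313.49551481  81.00607533]] [[748.6193771  193.25961476]]
[-0.03  -0.018  0.043] spin 0.0035 rot [3.1406e+00 4.0000e-04 1.2601e+00] t 7.55
```

View pics/crop3.png

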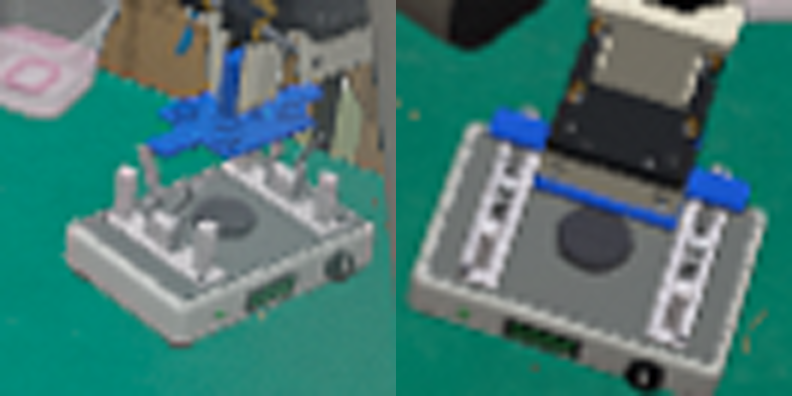

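The plate hangs level and centred in the hand (ear ends at the predicted pixels), above the clips. Descend.

Call:
step_arm --motion '[[[-0.02, -0.01, 0.1], 0.003], [[-0.02, -0.01, 0.2], 0.003], [[-0.02, -0.01, 0.3], 0.003], [[-0.02, -0.01, 0.4], 0.003], [[-0.02, -0.01, 0.5], 0.003], [[-0.02, -0.01, 0.6], 0.003], [[-0.02, -0.01, 0.65], 0.003], [[-0.02, -0.01, 0.7], 0.003], [[-0.02, -0.01, 0.7], 0.003]]'

```text
time: 8.68
tool_pos: [0.5074, -0.2944, 0.1104]
tool_rot: [3.14, 0.001, 1.257]
contact_force: [1.9, -0.9, -0.9]
opening: 0.014
grip_force: 40.0
```

Call:
step_arm --motion '[[[0, 0, 0.05], 0], [[0, 0, 0.1], 0], [[0, 0, 0.15], 0], [[0, 0, 0.15], 0]]'

```text
time: 9.18
tool_pos: [0.5066, -0.2939, 0.1004]
tool_rot: [-3.141, -0.0, 1.257]
contact_force: [3.0, -1.1, -1.9]
opening: 0.014
grip_force: 40.0
```

Call:
step_arm --motion '[[[0, 0.02, 0.0], 0], [[0, 0.02, 0.04], 0], [[0, 0.02, 0.08], 0], [[0, 0.02, 0.11], 0], [[0, 0.02, 0.11], 0]]'

```text
time: 9.8
tool_pos: [0.5075, -0.2941, 0.0941]
tool_rot: [-3.14, -0.0, 1.257]
contact_force: [-0.3, 0.0, -1.8]
opening: 0.0139
grip_force: 40.0
```

Call:
step_arm --motion '[[[0, 0, 0.02], 0], [[0, 0, 0.04], 0], [[0, 0, 0.06], 0], [[0, 0, 0.06], 0]]'

```text
time: 10.3
tool_pos: [0.5076, -0.2942, 0.0939]
tool_rot: [3.141, 0.001, 1.257]
contact_force: [-7.9, 5.6, 22.6]
opening: 0.0137
grip_force: 40.0
```

Call:
step_arm --motion '[[[0, 0, -0.03], 0], [[0, 0, -0.05], 0], [[0, 0, -0.05], 0]]'

```text
time: 10.68
tool_pos: [0.5079, -0.2944, 0.094]
tool_rot: [-3.141, 0.0, 1.257]
contact_force: [-2.0, 1.8, 5.1]
opening: 0.0137
grip_force: 40.0
```

Call:
step_arm --motion '[[[0, 0, 0], 0], [[0, 0, 0], 0], [[0, 0, 0], 0], [[0, 0, 0], 0]]' --hand 110

```text
time: 11.18
tool_pos: [0.508, -0.2944, 0.0937]
tool_rot: [-3.141, -0.0, 1.257]
contact_force: [0.2, -0.4, 0.9]
opening: 0.0488
grip_force: 0.0
```

Call:
step_arm --motion '[[[0, 0, -0.2], 0], [[0, 0, -0.7], 0], [[0, 0, -1.4], 0], [[0, 0, -2.2], 0], [[0, -0.8, -2.8], 0], [[0, -1.6, -3.0], 0], [[0, -2.0, -3.0], 0], [[0, -2.0, -3.0], 0]]'

```text
time: 12.18
tool_pos: [0.393, -0.257, 0.2754]
tool_rot: [3.14, 0.001, 1.256]
contact_force: [1.0, -0.5, -0.1]
opening: 0.0525
grip_force: 0.0
```

Run:
```python
from h import *
snap('top','top3');snap('side','side3')
i=[cv2.resize(cv2.imread(f'pics/{n}.png')[y:y+66,x:x+66],(396,396),interpolation=cv2.INTER_CUBIC) for n,x,y in(('side3',270,112),('top3',338,165))]
cv2.imwrite('pics/crop4.png',np.hstack(i))
a=np.radians(-18);X=np.array([np.cos(a),np.sin(a),0]);Y=np.array([-X[1],X[0],0]);C=np.array([.5075,-.2942,0])
for n,Q in(('ear+',C+.072*Y+[0,0,.068]),('ear-',C-.072*Y+[0,0,.068]),('grip',C+[0,0,.116])): print(n,(proj(load('side3'),Q)-[270,112])*6,(proj(load('top3'),Q)-[338,165])*6+[396,0])
```

```text
ear+ [[145.12625892 218.12281835]] [[478.26365872 176.67356382]]
ear- [[304.20367474 154.98775967]] [[726.92157087 254.80993298]]
grip [[234.24194365 124.5632217 ]] [[617.36518174 165.87191601]]
```

View pics/crop4.png

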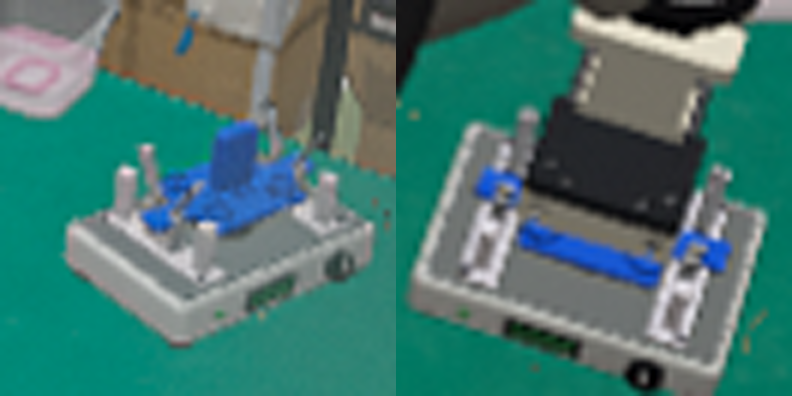

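Both ears sit at the home-height pixels: side view (148,216)/(303,158), top view (480,180)/(728,252), against predictions within 1 image pixel. The clips are over the ears, the plate is level and the gripper is clear.

```bash
python3 -c "
from cell import robot
print(robot.hand_in())"
```

```text
the job is handed in; nothing more can be done
None
```

The blue plate is on the mixer: it held firm at home height under a 22 N press, looked level in both views after release, and I didn't touch the white plate. I handed the job in at about 12 s; the hand-in gave no verdict.

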